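# Free a cassette from its mould clamp with an adjustable wrench

### The job

The adjustable wrench is lying loosely round the hex nut of the mould clamp. Roll its worm with a fingertip until the jaws are snug on the nut, then push the wrench handle anticlockwise (seen from above) until the clamp strap is swung well clear of the cassette, at least 40 degrees round; never push the jaw, nut or strap directly. Lift the cassette with its cast block out of the mould and set it down, block underneath and level, near the middle of the grey rubber bumper's top, leaving the wrench snug on the nut and the bottle, spare mould, tin and slide box where they are.

Things in the scene. Friction and masses are not known exactly. Their poses are not given: they have to be found in the camera images.
- nut (a point): Steel hex nut, 30 mm across flats, vertical axis; point on its axis, 45 mm over the shelf (nut from 37 to 53 mm); one piece with a 40 mm round hub and the strap below it. Its stand is fixed to the shelf: on the handle side a grey block 38 mm high and 110 mm wide, from 24 to 114 mm from the nut axis, on which the wrench lies; on the strap side a 4 mm base plate.
- clamp (a joint): Turn of the nut with hub and strap, rad: 0 at the start (strap over the cassette), growing anticlockwise from above, hard stop at 0.95. Stiff: needs about 0.25 N m; stays where it is left.
- strap_tip (a point): End of the flat steel strap, 16 mm wide, 5.5 mm thick, top 36.5 mm over the shelf; the point lies on its tip, 95 mm from the nut axis. At the start it passes 2 mm over the cassette.
- wrench_mouth (a point): Adjustable wrench, loose, about 0.55 kg, 256 mm long, 16 mm thick, lying flat, its top face 54 mm over the shelf. The point is in the mouth between the jaws, at mid-thickness, about on the nut axis. Wrench axes: handle runs to -x, mouth opens to +x, z up; fixed jaw on -y, moving jaw on +y.
- wrench_worm (a point): Top of the worm: ribbed roller, 20 mm diameter, 16 mm long, lying across the wrench (along its y), 44.5 mm from the nut axis. Its top is 4.5 mm proud of the wrench face, 58.5 mm over the shelf. Press with a fingertip (5 to 10 N) and sweep along the wrench's +x, towards the nut: the jaw closes 1 mm per 10 mm of sweep. Worm drag 2 N; holds where left; the finger slips once snug. Axes as the wrench.
- wrench_handle (a point): Point in the middle of the handle, 170 mm from the nut axis, half-way through its thickness (46 mm over the shelf). The handle is 24 mm wide and 14 mm thick here, ends 240 mm from the nut axis and is free on both sides for pushing. Same axes as the wrench.
- jaw (a joint): Travel of the moving jaw, m: 0 fully open (gap 38.5 mm); gap = 38.5 mm minus travel. It touches the nut on both sides at about 0.0085 (snug: above 0.0067). Starts between 0 and 0.004.
- cassette_mid (a point): Orange cassette plate 40 x 28 x 7 mm (x, y, z), with a white cast block 22 x 18 x 8 mm under it; loose, 20 g. The point is the centre of the plate, 11.5 mm above the block's underside. At the start the block sits in the mould and the plate rests on the mould's rim, its top 29 mm over the shelf, its x axis along the strap. Grasp the plate across its 28 mm width (y).
- mould (a point): Centre of the mould's rim, 22 mm over the shelf, 85 mm from the nut axis; nickel-plated mould 34 x 25 mm (narrower than the cassette plate), open top, 8 mm deep, on a pedestal; fixed. The base plate beside it is 4 mm over the shelf.
- bumper_top (a point): Centre of the top of the grey rubber block bumper, 100 x 75 x 20 mm (x, y, z), fixed to the shelf.
- bottle: Bystander: stubby brown glass bottle with screw cap, 58 mm across, 75 mm high; origin at its underside.
- spare_mould: Bystander: empty nickel-plated tray mould 60 x 45 x 12 mm; origin at its underside.
- tin: Bystander: round metal tin, 68 mm across, 42 mm high; origin at its underside.
- slide_box: Bystander: grey plastic slide box 30 x 80 x 22 mm (x, y, z); origin at its underside.
There are look-alikes about, which are no part of the job. Several things look just like the part that bears bumper_top: the one meant starts farthest from the robot's base.

How it is judged:
On the way, in this order (a step that is already met when the one before it is completed fails the run):
1. the worm is rolled until the jaws are snug on the nut (jaw travel over 6.7 mm) before the nut is turned (under 0.12 rad) (value of joint jaw above 0.0067 m and value of joint clamp below 0.12 rad), for 0.2 s.
2. the nut is turned anticlockwise by the snug wrench until the strap is clear (over 0.6 rad) (value of joint clamp above 0.6 rad and value of joint jaw above 0.0062 m), for 0.2 s.
3. the cassette is lifted out of the mould (25 mm or more) (z of cassette_mid in the frame of mould above 0.028 m), for 0.1 s.
At the end, for the whole second after the job is handed in: The cassette lies at rest on top of the rubber bumper, block down and level (within 0.15 rad), its centre within 42 mm (x) and 30 mm (y) of the bumper's centre; the nut stands turned by more than 0.6 rad; the wrench is still round the nut (within 10 mm) with its jaw snug (travel over 6.2 mm) (all of step 2 and horizontal distance between wrench_mouth and nut below 0.01 m and x of cassette_mid in the frame of bumper_top between -0.042 and 0.042 m and y of cassette_mid in the frame of bumper_top between -0.03 and 0.03 m and z of cassette_mid in the frame of bumper_top between 0.008 and 0.015 m and angle between cassette_mid's own z axis and vertical below 0.15 rad and linear speed of cassette below 0.02 m/s); the robot touches nothing.
It fails at once if the robot pushes the moving jaw (over 10 N), or the nut or strap (over 3 N), directly (contact force between any of the fingers, the arm and clamp above 3 N or contact force between the fingers and jaw above 10 N).
It fails at once if a bystander is moved by more than 25 mm (distance of any of bottle, spare_mould, tin, slide_box from where it was at the start of the episode above 0.025 m).
It also fails if it takes over 72 s, if anything falls off the work surface, if the arm or the gripper's body presses on something with over 40 N, if the wrist force passes 120 N, or if a joint passes its speed limit or range.

### The arm

A 7-joint arm with a two-finger parallel gripper is mounted at the origin on the work surface. World frame = base frame: x ahead of the robot, y to its left, z up, the work surface at z = 0. Lengths are in m, angles in rad, forces in N, time in s.
With the tool pointing down it reaches from about 0.375 to 0.925 m from the base axis. Payload 3.1 kg.
Tool frame: the origin (TCP) lies midway between the tips of the shut fingers; the grasp point (between the pads) lies 19 mm behind it; z points along the fingers, y is the line along which they close (so a half turn about z gives the same grasp; the last joint's range is limited). The gripper opens to 85 mm and grips with 20 to 120 N. Pads are 22 mm wide; open, the fingers measure 114 mm over their backs; the gripper's body (76 mm by 85 mm) begins 54 mm behind the grasp point. The pads swing forward as they close: fully open they stand 13 mm farther back than shut.
Start: joints at [1.095, 0.383, 0.044, 1.598, -0.018, 1.161, -0.05], TCP at [0.24, -0.604, 0.231] pointing down, gripper open.
Joint ranges: [-2.61, 2.61], [-0.41, 2.15], [-1.48, 1.57], [0, 2.5], [-1.57, 4.71], [0.05, 1.97], [-2.85, 2.85]. Speed limits (rad/s): [2.79, 2.79, 3.14, 3.14, 3.14, 3.14, 3.14].

### API

Orientations are given as a unit quaternion [w, x, y, z].
In Python, from workcell import monitor, vision, job gives the robot as it stands.
- The arm moves only by the tool send_rows, never from a script. Its argument "commands" is a list of rows, each a list of 7 numbers: the turn, a rotation vector about the tool's x, y, z in rad, then the shift along the tool's x, y, z in mm, then the finger opening in mm, from 0 to 85.4. In form: [[rx, ry, rz, dx, dy, dz, gripper], ...]. A call has 1 to 12 rows; each row shifts and turns the commanded pose from where the row before left it, along the tool's axes as they then stand; what a row does not reach is not made up. A row lasts 1/12 s, in which the tool goes at most 41.7 mm and 7.16 degrees, less where a joint would pass 70% of its speed; a pose out of reach is approached as far as the arm can. A call is refused whole if a number of a shift passes 41.7 or a number of a turn 0.125, either way. A call with a gripper value outside its range is refused whole. The fingers move at their own pace and stop on an object; "force" is the grip in N (left out, the last holds). Time passes only in rows, so rows that do not move let the fingers close. It gives the time, the measured TCP pose, the force, the opening and the grip force at its end, in the units of the state.
- monitor.get_obs(): the state, without advancing time (a new reading comes with each control period).
- vision.capture(name): name is "side" or "top"; returns a dict with "color" (384x512x3 uint8, blue, green, red), "fx", "fy", "cx", "cy" (pixels), "R" (3x3) and "t" (3): a world point X has camera coordinates R X + t. Camera axes: x right, y down, z forward; pixel columns grow to the right and rows downward; lengths in m; the calibration is good to about 2 mm. A picture is of the moment at which its call begins. There is no depth.
- job.sign_off(): hands the job in; it is judged then, once.
Trained networks look in a picture, given as the dict that the camera call returned (one of the last four; its "shot" number tells which), for a name from the list of things; names that differ only in an ending like _2 or _b are one class to them, and where a whole thing is asked for, a point or a joint stands for the part that bears it (a point fixed in the world has none). Each returns a list of dicts, best first, with "p" (0 to 1); they miss things now and then, are a little off and sometimes report something else, mostly with a low value. They report only what shows in the picture. A call takes as long as a camera call. They do not tell look-alikes from the thing itself.
- vision.regions_of(label, picture): "pixels" (384x512 bool, what is visible of it) and "xy" ([column, row] in pixels, amid what is visible of it).
- vision.landmark_of(label, picture): "xy" ([column, row] in pixels: a listed point, or the origin of a listed thing).
The state is a dict: "t": time; "joints": joint angles; "qvel": joint speeds; "joint_torque": joint torques, N m; "tcp_pos": TCP position; "eef_rot": TCP orientation; "ft_force": force on the tool from outside, world axes, zero at the start; "ft_torque": the same for the moment, N m; "finger_gap": opening from 0.0 (shut) to 1.0 (fully open); "finger_force": force on a finger pad.
Only numpy, scipy, OpenCV 4.12 (cv2) and the standard library are available. Lean on these libraries where they do the work, as an engineer would, in place of code of your own. Each camera call takes 0.05 s, during which the arm holds its last target. There are 200 camera calls.

## Working session

There is one attempt and no reset: what is moved stays moved. The work goes in short steps, Python scripts to look and compute and a tool call to move; the robot and the scene stay as the last step left them, time stands still between calls to the robot, and variables do not carry over. Pictures are saved under pics/ and viewed, at most 10 in all, crops included, and the job is handed in when it is done.

Besides the shell and the picture viewer there is one more tool, called after "Request:" as name(argument=value, ...) on one line, values as JSON. send_rows: Moves the arm, as the interface text tells. Its arguments: {"type":"object","properties":{"commands":{"type":"array","items":{"type":"array","items":{"type":"number"}}},"force":{"type":"number"}},"required":["commands"]}

```bash
mkdir -p pics; ls; cat > h.py <<'E'
import numpy as np, cv2
from workcell import monitor, vision, job
def uv(p,X):
    c=p["R"]@np.asarray(X,float)+np.asarray(p["t"]).ravel(); return np.array([p["fx"]*c[0]/c[2]+p["cx"],p["fy"]*c[1]/c[2]+p["cy"]])
def onz(p,xy,z):
    R=np.asarray(p["R"]);t=np.asarray(p["t"]).ravel();C=-R.T@t
    d=R.T@np.array([(xy[0]-p["cx"])/p["fx"],(xy[1]-p["cy"])/p["fy"],1]); return C+d*(z-C[2])/d[2]
def tri(p,a,q,b):
    A=[];B=[]
    for P,xy in((p,a),(q,b)):
        R=np.asarray(P["R"]);t=np.asarray(P["t"]).ravel();C=-R.T@t
        d=R.T@np.array([(xy[0]-P["cx"])/P["fx"],(xy[1]-P["cy"])/P["fy"],1]);d/=np.linalg.norm(d)
        M=np.eye(3)-np.outer(d,d);A.append(M);B.append(M@C)
    return np.linalg.solve(A[0]+A[1],B[0]+B[1])
E
python3 - <<'E'
from h import *
np.set_printoptions(precision=3,suppress=True)
P={n:vision.capture(n) for n in("side","top")}
for n,p in P.items():
    cv2.imwrite(f"pics/{n}0.png",p["color"]); print(n,p["fx"],p["cx"],p["cy"],"C",-np.asarray(p["R"]).T@np.ravel(p["t"]));print(p["R"])
H=dict(nut=.045,strap_tip=.0365,wrench_mouth=.046,wrench_worm=.0585,wrench_handle=.046,cassette_mid=.0255,mould=.022,bumper_top=.02,bottle=0,spare_mould=0,tin=0,slide_box=0)
for k,z in H.items():
    for n in P:
        for d in vision.landmark_of(k,P[n])[:5]:
            if d["p"]>.15: print(k,n,round(d["p"],2),np.round(d["xy"],1),onz(P[n],d["xy"],z))
print(monitor.get_obs())
E
```

```text
pics
side 455.5238815398427 262.39956537639955 187.70229052210553 C [ 0.503 -0.697  0.888]
[[ 1.    -0.006 -0.018]
 [-0.016 -0.761 -0.649]
 [-0.01   0.649 -0.761]]
top 346.5107439077076 254.06608211817556 193.2712591926295 C [ 0.366 -0.001  0.897]
[[-0.002 -1.     0.019]
 [-0.984 -0.001 -0.178]
 [ 0.178 -0.019 -0.984]]
nut side 0.79 [296. 206.] [ 0.57  -0.037  0.045]
nut top 0.87 [260.8 168.6] [ 0.583 -0.034  0.045]
strap_tip side 0.75 [307.8 177.3] [0.605 0.06  0.037]
strap_tip side 0.51 [310.  184.3] [0.609 0.037 0.036]
strap_tip top 0.71 [225.1 163.6] [0.598 0.057 0.036]
wrench_mouth side 0.96 [299.3 202.1] [ 0.579 -0.026  0.046]
wrench_mouth top 0.6 [258.8 168.3] [ 0.584 -0.029  0.046]
wrench_mouth top 0.17 [229.5 158. ] [0.61  0.045 0.046]
wrench_worm side 0.59 [294.  218.4] [ 0.563 -0.083  0.058]
wrench_worm top 0.84 [277.3 176.1] [ 0.56  -0.075  0.058]
wrench_handle side 0.7 [271.4 263.1] [ 0.51  -0.191  0.046]
wrench_handle top 0.82 [322.2 193.1] [ 0.52  -0.188  0.046]
cassette_mid side 0.38 [308.8 183.5] [0.608 0.049 0.025]
cassette_mid top 0.44 [228.2 162.7] [0.604 0.049 0.
[... 968 characters left out ...]
   ]
tin top 0.61 [369.7 221.3] [ 0.454 -0.319  0.   ]
tin top 0.42 [230.9 162.6] [0.611 0.044 0.   ]
slide_box side 0.93 [224.9 178.7] [ 0.394  0.093 -0.   ]
slide_box top 0.62 [210.7 243.9] [0.396 0.093 0.   ]
{'t': 1.3, 'joints': array([ 1.095,  0.383,  0.044,  1.598, -0.018,  1.161, -0.05 ]), 'qvel': array([-0.001,  0.001, -0.001,  0.   ,  0.001, -0.   , -0.   ]), 'joint_torque': array([ -0.   , -43.344,   1.023, -24.991,   0.01 ,   0.002,  -0.   ]), 'tcp_pos': array([ 0.24 , -0.604,  0.231]), 'eef_rot': array([-0.   ,  0.982,  0.188,  0.   ]), 'ft_force': array([-0.55 , -0.646, -0.072]), 'ft_torque': array([ 0.007, -0.058,  0.033]), 'finger_force': 0.0, 'finger_gap': 1.0024327683103655}
```

```bash
python3 - <<'E'
import cv2,numpy as np
a=cv2.imread("pics/side0.png");b=cv2.imread("pics/top0.png")
c=cv2.resize(a[100:300,170:390],None,fx=2.7,fy=2.7,interpolation=cv2.INTER_CUBIC)
d=cv2.resize(b[110:290,90:390],None,fx=2.6,fy=2.6,interpolation=cv2.INTER_CUBIC)
cv2.imwrite("pics/c1.png",c);cv2.imwrite("pics/c2.png",d)
E
```

```text
(no output)
```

View pics/side0.png

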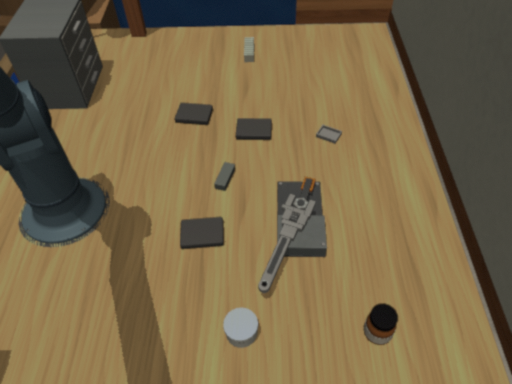

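View pics/c1.png

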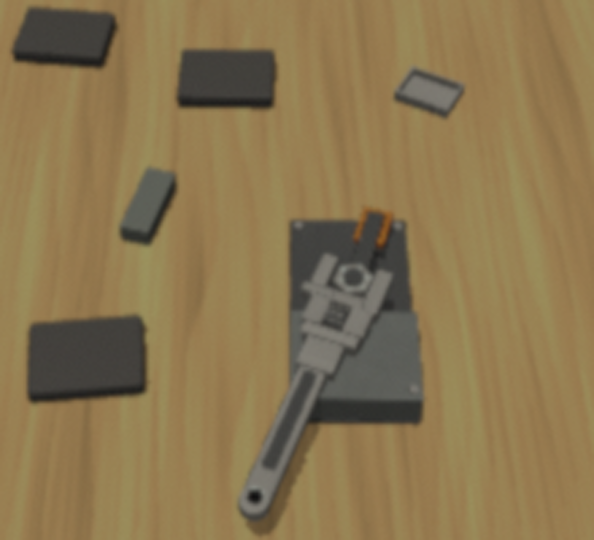

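View pics/c2.png

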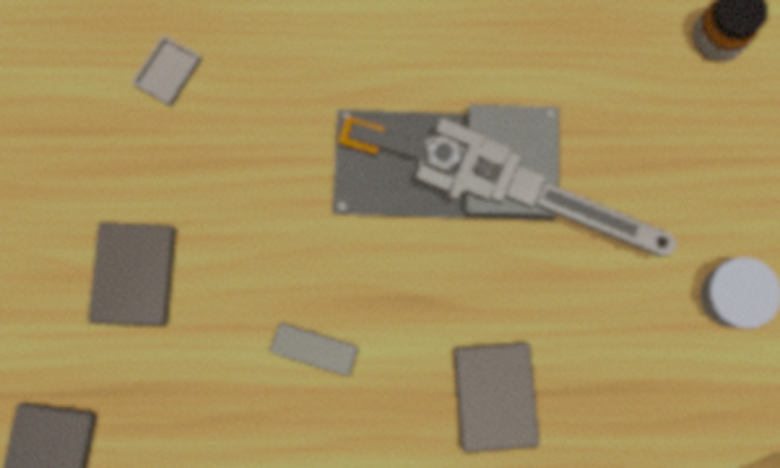

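```bash
python3 - <<'E'
from h import *
np.set_printoptions(precision=4,suppress=True)
P={n:vision.capture(n) for n in("side","top")}
a,b=P["side"],P["top"]
for n,x,y,z in [("nut",(300.7,202.6),(260.8,168.5),.053),("worm",(294.4,217),(277.7,175),.0585),("hole",(264.4,284),(344.6,203),.053)]:
    print(n,tri(a,x,b,y),onz(a,x,z),onz(b,y,z))
for n,p in P.items():
    for k,z in(("cassette_mid",.029),("wrench_handle",.053),("bumper_top",.02)):
        for d in vision.regions_of(k,p)[:3]:
            m=d["pixels"]; 
            if d["p"]<.3: continue
            pts=np.argwhere(m)[:,::-1]; w=np.array([onz(p,q,z)[:2] for q in pts]); r=cv2.minAreaRect((w*1000).astype(np.float32))
            print(k,n,round(d["p"],2),len(pts),w.mean(0),r)
# orange pixels
for n,p in P.items():
    hsv=cv2.cvtColor(p["color"],cv2.COLOR_BGR2HSV); m=(hsv[...,1]>200)&(hsv[...,0]<16)&(hsv[...,2]>110)
    m[:, :200]=0; pts=np.argwhere(m)[:,::-1]; pts=pts[(np.abs(pts-uv(p,[.605,.05,.029]))<25).all(1)]
    w=np.array([onz(p,q,.029)[:2] for q in pts]); print(n,len(pts),cv2.minAreaRect((w*1000).astype(np.float32)))
E
```

```text
nut [ 0.5811 -0.0339  0.0539] [ 0.5813 -0.0331  0.053 ] [ 0.5812 -0.0339  0.053 ]
worm [ 0.5643 -0.076   0.0546] [ 0.564  -0.0789  0.0585] [ 0.5633 -0.0757  0.0585]
hole [ 0.4944 -0.2419  0.0496] [ 0.4946 -0.2437  0.053 ] [ 0.4938 -0.2409  0.053 ]
wrench_handle side 0.65 1637 [ 0.5407 -0.1323] ((530.4886474609375, -136.42501831054688), (262.8039245605469, 68.71905517578125), 64.50408935546875)
bumper_top side 0.89 1247 [ 0.35   -0.0909] ((349.7660217285156, -89.48915100097656), (99.8658218383789, 84.18069458007812), 3.827604293823242)
bumper_top side 0.81 803 [0.471  0.2621] ((469.66546630859375, 263.53167724609375), (95.7619400024414, 100.822998046875), 88.55067443847656)
bumper_top side 0.73 767 [0.2928 0.3323] ((292.74169921875, 334.00445556640625), (100.09593963623047, 107.45651245117188), 81.74665832519531)
bumper_top top 0.9 1401 [0.2917 0.3383] ((292.6347961425781, 338.3243408203125), (80.09014892578125, 101.8345947265625), 81.234375)
bumper_top top 0.86 1152 [ 0.3503 -0.0834] ((350.8594665527344, -83.18055725097656), (97.59429168701172, 73.34109497070312), 1.3012220859527588)
bumper_top top 0.69 1178 [0.4672 0.2684] ((467.3653564453125, 268.0322265625), (77.49360656738281, 99.44461822509766), 88.88530731201172)Traceback (most recent call last):
  File "<stdin>", line 18, in <module>
cv2.error: OpenCV(4.12.0) /io/opencv/modules/imgproc/src/convhull.cpp:143: error: (-215:Assertion failed) total >= 0 && (depth == CV_32F || depth == CV_32S) in function 'convexHull'
```

Candidates, by pixel in the side picture:
- **Bumper:** three look-alikes at (191,111), (203,232) and (254,126), lying 0.44, 0.36 and 0.54 m from the base. I choose (254,126), the farthest, at about (0.468, 0.271).
- **Wrench:** one only, with nut at (301,203), worm at (294,217) and handle end hole at (264,284). The crop agrees.
- **Cassette:** orange, at (308,183), under the strap.

Request:
send_rows(commands=[[0, 0, 0.11, 0, 0, 0, 0], [0, 0, 0.11, 0, 0, 0, 0], [0, 0, 0.11, 0, 0, 0, 0], [0, 0, 0.11, 0, 0, 0, 0], [0, 0, 0.11, 0, 0, 0, 0], [0, 0, 0.11, 0, 0, 0, 0], [0, 0, 0.11, 0, 0, 0, 0], [0, 0, 0, 6, -36, 0, 0], [0, 0, 0, 6, -36, 0, 0], [0, 0, 0, 6, -36, 0, 0], [0, 0, 0, 6, -36, 0, 0], [0, 0, 0, 6, -36, 0, 0]], force=40)

```text
t: 2.7
tcp_pos: [0.337, -0.4478, 0.2314]
eef_rot: [0.0, 0.981, -0.195, 0.0]
ft_force: [0.2, -0.6, -0.6]
finger_gap: 0.0
finger_force: 0.0
```

Request:
send_rows(commands=[[0, 0, 0, 6, -36, 0, 0], [0, 0, 0, 6, -36, 0, 0], [0, 0, 0, 6, -36, 0, 0], [0, 0, 0, 6, -36, 0, 0], [0, 0, 0, 6, -36, 0, 0], [0, 0, 0, 6, -36, 14, 0], [0, 0, 0, 6, -36, 14, 0], [0, 0, 0, 6, -36, 14, 0], [0, 0, 0, 5, -36, 14, 0], [0, 0, 0, 5, -36, 14, 0], [0, 0, 0, 5, -36, 14, 0], [0, 0, 0, 5, -36, 14, 0]])

```text
t: 3.7
tcp_pos: [0.5651, -0.0746, 0.133]
eef_rot: [-0.0, 0.981, -0.195, 0.0]
ft_force: [0.7, -0.2, 0.7]
finger_gap: 0.002
finger_force: 0.0
```

```bash
cat >> h.py <<'E'
from scipy.spatial.transform import Rotation as Ro
def st(target=None):
    o=monitor.get_obs(); q=o["eef_rot"]; R=Ro.from_quat([q[1],q[2],q[3],q[0]]).as_matrix()
    print("t",round(o["t"],2),"p",np.round(o["tcp_pos"],4),"xang",round(np.degrees(np.arctan2(R[1,0],R[0,0])),2),"z",np.round(R[:,2],3),"F",np.round(o["ft_force"],1),"j7",np.round(o["joints"],2))
    if target is not None: print("tool delta mm",np.round(R.T@(np.asarray(target)-o["tcp_pos"])*1000,1))
    return o,R
E
python3 -c "
from h import *
st([.564-.386*.006,-.0748-.9225*.006,.070])"
```

```text
t 3.7 p [ 0.5651 -0.0746  0.133 ] xang -22.49 z [ 0.001 -0.    -1.   ] F [ 0.7 -0.2  0.7] j7 [ 0.23  0.35 -0.2   1.87  0.08  0.93 -1.97]
tool delta mm [-1.   6.6 63. ]
```

Request:
send_rows(commands=[[0, 0, 0, -1, 6.5, 22, 0], [0, 0, 0, 0, 0, 22, 0], [0, 0, 0, 0, 0, 22, 0], [0, 0, 0, 0, 0, 4, 0], [0, 0, 0, 0, 0, 2, 0], [0, 0, 0, 0, 0, 1, 0], [0, 0, 0, 0, 0, 0, 0]])

```text
t: 4.28
tcp_pos: [0.5621, -0.082, 0.0616]
eef_rot: [-0.0, 0.981, -0.195, 0.001]
ft_force: [0.7, -0.2, 0.5]
finger_gap: 0.0
finger_force: 0.0
```

```bash
python3 - <<'E'
from h import *
st([.564,-.0748,.0585])
p=vision.capture("side"); u,v=map(int,uv(p,[.564,-.075,.06]))
cv2.imwrite("pics/s2.png",cv2.resize(p["color"][v-60:v+50,u-70:u+70],None,fx=5,fy=5,interpolation=cv2.INTER_CUBIC))
E
```

```text
t 4.28 p [ 0.5621 -0.082   0.0616] xang -22.49 z [ 0.002 -0.    -1.   ] F [ 0.7 -0.2  0.5] j7 [ 0.23  0.45 -0.18  1.91  0.11  0.79 -1.98]
tool delta mm [-0.9 -7.4  3.1]
```

View pics/s2.png

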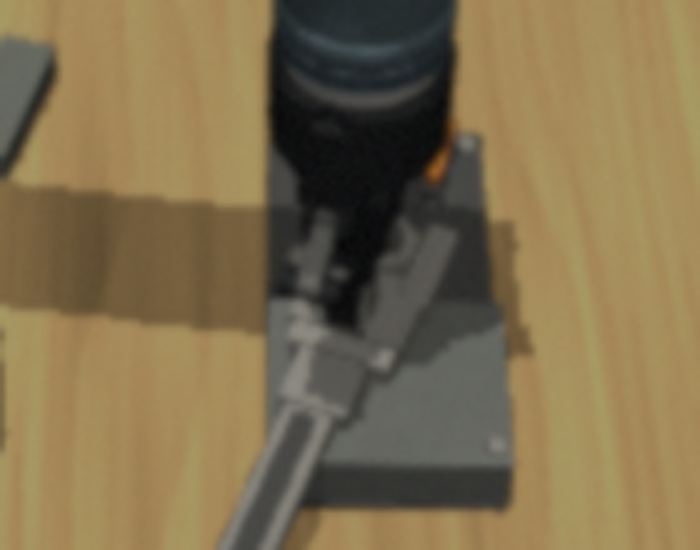

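The finger tip is over the worm slot, at crop (345,325). Now I press, slowly.

Request:
send_rows(commands=[[0, 0, 0, 0, 0, 1, 0], [0, 0, 0, 0, 0, 1, 0], [0, 0, 0, 0, 0, 1, 0], [0, 0, 0, 0, 0, 0.5, 0], [0, 0, 0, 0, 0, 0, 0]])

```text
t: 4.75
tcp_pos: [0.5618, -0.0817, 0.0582]
eef_rot: [-0.0, 0.981, -0.195, 0.001]
ft_force: [-1.0, 0.2, 6.2]
finger_gap: -0.002
finger_force: 3.1
```

Request:
send_rows(commands=[[0, 0, 0, 0, -2, 0, 0], [0, 0, 0, 0, -2, 0, 0], [0, 0, 0, 0, -2, 0, 0], [0, 0, 0, 0, -2, 0, 0]])

```text
t: 5.08
tcp_pos: [0.5641, -0.0762, 0.0585]
eef_rot: [0.001, 0.981, -0.196, 0.0]
ft_force: [-2.1, -1.8, 8.1]
finger_gap: -0.002
finger_force: 4.0
```

Request:
send_rows(commands=[[0, 0, 0, 0, -2, 0, 0], [0, 0, 0, 0, -2, 0, 0], [0, 0, 0, 0, -2, 0, 0]])

```text
t: 5.33
tcp_pos: [0.5666, -0.0702, 0.0585]
eef_rot: [0.001, 0.981, -0.195, 0.0]
ft_force: [-2.6, -2.1, 8.2]
finger_gap: 0.001
finger_force: 3.9
```

Request:
send_rows(commands=[[0, 0, 0, 0, -2, 0, 0], [0, 0, 0, 0, -2, 0, 0], [0, 0, 0, 0, -2, 0, 0]])

```text
t: 5.58
tcp_pos: [0.5691, -0.0643, 0.0581]
eef_rot: [0.001, 0.981, -0.195, 0.001]
ft_force: [-1.2, -1.2, 3.9]
finger_gap: 0.001
finger_force: 1.5
```

Request:
send_rows(commands=[[0, 0, 0, 0, 0, -4, 0], [0, 0, 0, 0, 20.5, 0, 0], [0, 0, 0, 0, 0, 4, 0], [0, 0, 0, 0, 0, 0, 0], [0, 0, 0, 0, -3, 0, 0], [0, 0, 0, 0, -3, 0, 0], [0, 0, 0, 0, -3, 0, 0], [0, 0, 0, 0, -3, 0, 0], [0, 0, 0, 0, -3, 0, 0], [0, 0, 0, 0, -3, 0, 0]])

```text
t: 6.42
tcp_pos: [0.568, -0.0651, 0.0584]
eef_rot: [0.0, 0.981, -0.195, -0.0]
ft_force: [-3.1, -1.3, 8.7]
finger_gap: 0.001
finger_force: 4.6
```

Request:
send_rows(commands=[[0, 0, 0, 0, 0, -4, 0], [0, 0, 0, 0, 18, 0, 0], [0, 0, 0, 0, 0, 4, 0], [0, 0, 0, 0, 0, 0, 0], [0, 0, 0, 0, -3, 0, 0], [0, 0, 0, 0, -3, 0, 0], [0, 0, 0, 0, -3, 0, 0], [0, 0, 0, 0, -3, 0, 0], [0, 0, 0, 0, -3, 0, 0], [0, 0, 0, 0, -3, 0, 0]])

```text
t: 7.25
tcp_pos: [0.567, -0.0657, 0.0584]
eef_rot: [0.001, 0.981, -0.195, -0.001]
ft_force: [-5.9, -3.4, 11.8]
finger_gap: 0.002
finger_force: 6.3
```

Request:
send_rows(commands=[[0, 0, 0, 0, 0, -4, 0], [0, 0, 0, 0, 18, 0, 0], [0, 0, 0, 0, 0, 4, 0], [0, 0, 0, 0, 0, 0, 0], [0, 0, 0, 0, -3, 0, 0], [0, 0, 0, 0, -3, 0, 0], [0, 0, 0, 0, -3, 0, 0], [0, 0, 0, 0, -3, 0, 0]])

```text
t: 7.92
tcp_pos: [0.5614, -0.0788, 0.057]
eef_rot: [0.006, 0.98, -0.197, -0.004]
ft_force: [-10.6, -13.2, 16.8]
finger_gap: 0.006
finger_force: 10.4
```

Request:
send_rows(commands=[[0, 0, 0, 0, 6, -4, 0], [0, 0, 0, 0, 0, -30, 0], [0, 0, 0, 0, 30, -40, 0], [0, 0, 0, 0, 30, -40, 0], [0, 0, 0, 0, 40, 0, 0], [0, 0, 0, 0, 40, 0, 0], [0, 0, 0, 0, 0, 0, 0]])

```text
t: 8.5
tcp_pos: [0.51, -0.2061, 0.1581]
eef_rot: [0.003, 0.98, -0.201, 0.0]
ft_force: [-1.1, -1.6, -0.8]
finger_gap: -0.004
finger_force: 0.0
```

```bash
python3 - <<'E'
from h import *
st([.564,-.0748,.0585])
p=vision.capture("top"); u,v=map(int,uv(p,[.57,-.075,.05]))
cv2.imwrite("pics/t3.png",cv2.resize(p["color"][v-50:v+60,u-70:u+80],None,fx=5,fy=5,interpolation=cv2.INTER_CUBIC)); print(u,v)
E
```

```text
t 8.5 p [ 0.51   -0.2061  0.1581] xang -23.16 z [-0.001 -0.006 -1.   ] F [-1.1 -1.6 -0.8] j7 [ 0.42  0.28 -0.13  1.9   0.05  0.96 -1.71]
tool delta mm [  -2.2 -142.5   98.8]
277 173
```

View pics/t3.png

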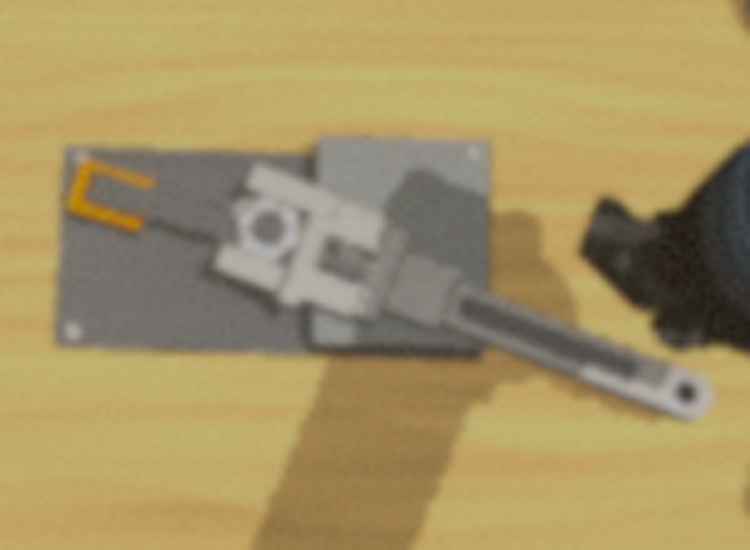

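```bash
python3 - <<'E'
from h import *
np.set_printoptions(precision=4,suppress=True)
p=vision.capture("top")
n=onz(p,(261,168.6),.053);w=onz(p,(276.4,174),.0585);h=onz(p,(344.4,201.4),.053)
d=(n-h)[:2];print(n,w,h,np.degrees(np.arctan2(d[1],d[0])),np.linalg.norm(d),np.linalg.norm((n-w)[:2]))
for k in("wrench_worm","wrench_mouth"):
  for r in vision.landmark_of(k,p)[:2]: print(k,r["p"],onz(p,r["xy"],.0585 if k[-1]=="m" else .046))
d/=np.linalg.norm(d); w=n[:2]-.0445*d; print(w); st([*(w-.006*d),.068])
E
```

```text
[ 0.581  -0.0344  0.053 ] [ 0.5658 -0.0725  0.0585] [ 0.4978 -0.2406  0.053 ] 68.03575508488542 0.22235572419476005 0.040927066726530494
wrench_mouth 0.66 [ 0.5815 -0.0294  0.046 ]
[ 0.5643 -0.0757]
t 8.7 p [ 0.514  -0.1944  0.157 ] xang -22.35 z [ 0.     0.002 -1.   ] F [0.7 1.1 0.5] j7 [ 0.41  0.28 -0.14  1.9   0.05  0.96 -1.71]
tool delta mm [   1.5 -122.8   89.2]
```

Request:
send_rows(commands=[[0, 0, 0, 1.5, -35, 0, 0], [0, 0, 0, 0, -35, 20, 0], [0, 0, 0, 0, -35, 30, 0], [0, 0, 0, 0, -19, 33, 0], [0, 0, 0, 0, 0, 12, 0], [0, 0, 0, 0, 0, 2, 0], [0, 0, 0, 0, 0, 1.5, 0], [0, 0, 0, 0, 0, 0.5, 0], [0, 0, 0, 0, 0, 0, 0]])

```text
t: 9.45
tcp_pos: [0.5618, -0.0875, 0.0627]
eef_rot: [0.0, 0.981, -0.196, 0.001]
ft_force: [0.7, 0.2, -0.2]
finger_gap: -0.005
finger_force: 0.0
```

Request:
send_rows(commands=[[0, 0, 0, 0, -6, 2, 0], [0, 0, 0, 0, 0, 1.5, 0], [0, 0, 0, 0, 0, 1, 0], [0, 0, 0, 0, 0, 0, 0]])

```text
t: 9.78
tcp_pos: [0.5638, -0.0809, 0.0576]
eef_rot: [0.0, 0.981, -0.195, 0.001]
ft_force: [0.2, -0.4, 2.3]
finger_gap: 0.002
finger_force: 1.0
```

Request:
send_rows(commands=[[0, 0, 0, 0, -3, 0, 0], [0, 0, 0, 0, -3, 0, 0]])

```text
t: 9.95
tcp_pos: [0.5645, -0.0792, 0.0577]
eef_rot: [0.003, 0.981, -0.196, -0.001]
ft_force: [-4.8, -7.5, 10.1]
finger_gap: 0.001
finger_force: 6.0
```

Request:
send_rows(commands=[[0, 0, 0, 0, -3, 0, 0], [0, 0, 0, 0, -3, 0, 0]])

```text
t: 10.12
tcp_pos: [0.5664, -0.0743, 0.0584]
eef_rot: [0.003, 0.98, -0.197, -0.001]
ft_force: [-4.8, -7.3, 11.3]
finger_gap: -0.001
finger_force: 5.4
```

The worm ran at about 3 N of drag. Now the finger slips at about 9 N, so the jaws are snug. Next I lift and go to the clockwise side of the handle.

Request:
send_rows(commands=[[0, 0, 0, 0, 3, -6, 0], [0, 0, 0, 0, 0, -30, 0], [0, 0, 0, 0, 0, -10, 0], [0, 0, 0, -20, 34, 0, 0], [0, 0, 0, -21, 34, 0, 0], [0, 0, 0, -21, 34, 0, 0], [0, 0, 0, 0, 30, 0, 0], [0, 0, 0, 0, 0, 0, 0], [0, 0, 0, 0, 0, 0, 0]])

```text
t: 10.87
tcp_pos: [0.458, -0.1721, 0.103]
eef_rot: [0.0, 0.98, -0.197, 0.001]
ft_force: [0.6, 0.2, 0.8]
finger_gap: -0.001
finger_force: 0.0
```

```bash
python3 -c "
from h import *
st([.4747,-.1852,.036])"
```

```text
t 10.87 p [ 0.458  -0.1721  0.103 ] xang -22.74 z [ 0.001 -0.001 -1.   ] F [0.6 0.2 0.8] j7 [ 0.41  0.26 -0.15  2.08  0.05  0.81 -1.74]
tool delta mm [20.4  5.6 67. ]
```

Request:
send_rows(commands=[[0, 0, 0, 20, 5.5, 0, 0], [0, 0, 0, 0, 0, 33, 0], [0, 0, 0, 0, 0, 34, 0], [0, 0, 0, 0, 0, 0, 0], [0, 0, 0, 5, 0, 0, 0], [0, 0, 0, 5, 0, 0, 0], [0, 0, 0, 4, 0, 0, 0], [0, 0, 0, 0, 0, 0, 0]])

```text
t: 11.53
tcp_pos: [0.4918, -0.1891, 0.0383]
eef_rot: [0.0, 0.981, -0.195, 0.003]
ft_force: [1.0, 0.3, 0.3]
finger_gap: -0.001
finger_force: 0.0
```

Request:
send_rows(commands=[[0, 0, 0, 3, 0, 0, 0], [0, 0, -0.05, 9, 1, 0, 0], [0, 0, -0.05, 9, 1, 0, 0], [0, 0, -0.05, 9, 1, 0, 0], [0, 0, -0.05, 9, 1, 0, 0], [0, 0, -0.05, 9, 1, 0, 0]])

```text
t: 12.03
tcp_pos: [0.5296, -0.2066, 0.0361]
eef_rot: [-0.001, 0.998, -0.07, -0.003]
ft_force: [-4.2, 2.2, 5.0]
finger_gap: -0.002
finger_force: 2.8
```

```bash
cat > lk.py <<'E'
from h import *
import sys
st()
for n in("side","top"):
    p=vision.capture(n); u,v=map(int,uv(p,[.58,-.08,.05]))
    im=p["color"][v-70:v+80,u-90:u+110]
    if n==sys.argv[2]: cv2.imwrite(sys.argv[1],cv2.resize(im,None,fx=4,fy=4,interpolation=cv2.INTER_CUBIC)); print(u-90,v-70)
E
python3 lk.py pics/s4.png side
```

```text
t 12.03 p [ 0.5296 -0.2066  0.0361] xang -8.04 z [-0.007  0.002 -1.   ] F [-4.2  2.2  5. ] j7 [ 0.45  0.49 -0.18  1.91  0.13  0.75 -1.51]
211 149
```

View pics/s4.png

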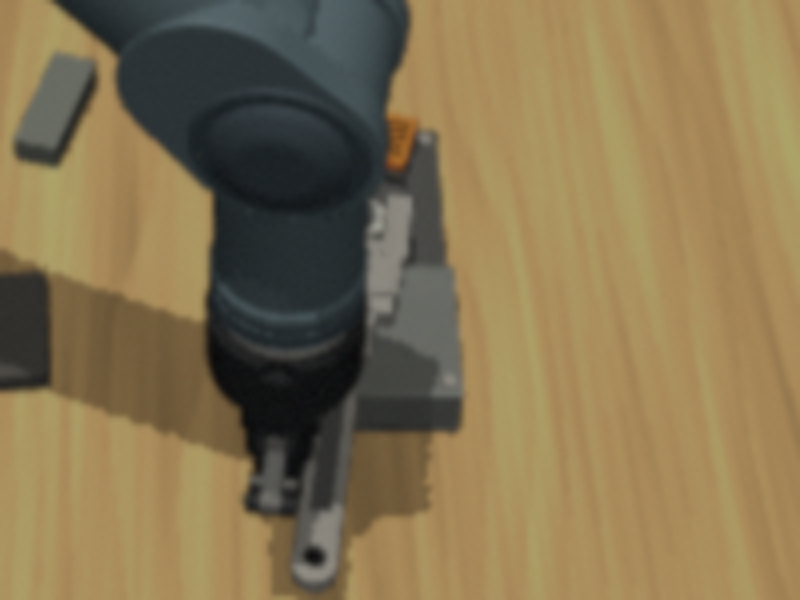

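The wrench is turning and the strap has moved off the cassette, which shows orange at crop (402,145). I continue the push along the arc.

Request:
send_rows(commands=[[0, 0, -0.05, 9, 1, 0, 0], [0, 0, -0.05, 9, 1, 0, 0], [0, 0, -0.05, 9, 1, 0, 0], [0, 0, -0.05, 9, 1, 0, 0], [0, 0, -0.05, 9, 1, 0, 0], [0, 0, -0.05, 9, 1, 0, 0]])

```text
t: 12.63
tcp_pos: [0.5834, -0.2145, 0.0357]
eef_rot: [-0.0, 0.997, 0.079, -0.003]
ft_force: [-4.3, 0.4, 2.1]
finger_gap: -0.005
finger_force: 2.3
```

Request:
send_rows(commands=[[0, 0, -0.05, 9, 1, 0, 0], [0, 0, -0.05, 9, 1, 0, 0], [0, 0, -0.05, 9, 1, 0, 0], [0, 0, -0.05, 9, 1, 0, 0], [0, 0, -0.05, 9, 1, 0, 0], [0, 0, 0, 0, 0, 0, 0]])

```text
t: 13.13
tcp_pos: [0.631, -0.2074, 0.036]
eef_rot: [0.0, 0.979, 0.203, 0.0]
ft_force: [-1.4, -0.1, -0.2]
finger_gap: -0.004
finger_force: 0.3
```

Request:
send_rows(commands=[[0, 0, -0.05, 9, 1, 0, 0], [0, 0, 0, 1, 0, 0, 0], [0, 0, 0, 0, 0, 0, 0], [0, 0, 0, -15, 0, 0, 0], [0, 0, 0, -15, 0, 0, 0], [0, 0, 0, 0, 0, -38, 0], [0, 0, 0, 0, 0, -38, 0], [0, 0, 0, -35, 10, -20, 0], [0, 0, 0, -35, 10, 0, 0], [0, 0, 0, 0, 0, 0, 0]])

```text
t: 13.97
tcp_pos: [0.5551, -0.2759, 0.1345]
eef_rot: [0.004, 0.975, 0.221, -0.001]
ft_force: [-1.6, -3.1, -1.4]
finger_gap: -0.003
finger_force: 0.0
```

```bash
python3 lk.py pics/t5.png top
```

```text
t 13.97 p [ 0.5551 -0.2759  0.1345] xang 25.53 z [ 0.001 -0.008 -1.   ] F [-1.6 -3.1 -1.4] j7 [ 0.65  0.45 -0.32  1.74  0.17  0.98 -0.87]
189 99
```

View pics/t5.png

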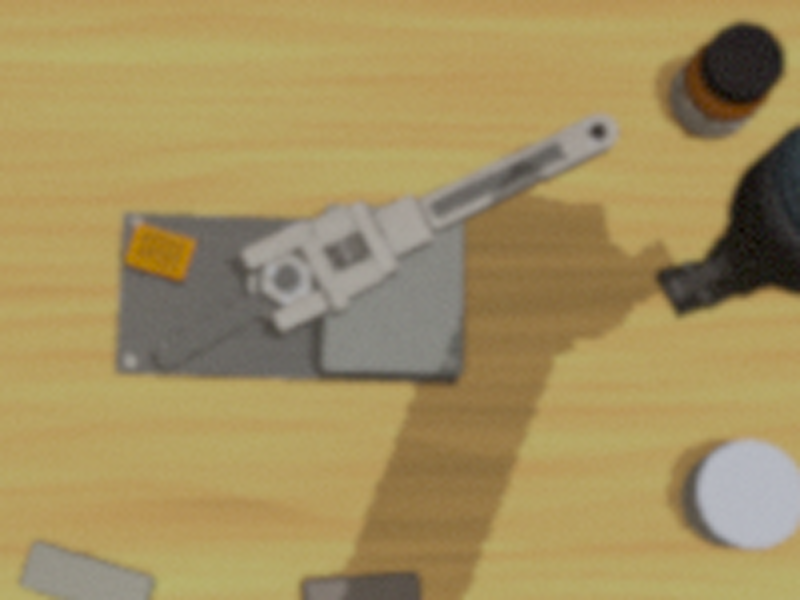

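The strap is turned about 46°, with its tip at crop (165,362). The cassette is free at (160,251), and the wrench is still round the nut at (288,279). Next I measure the cassette and the bumper.

```bash
python3 - <<'E'
from h import *
np.set_printoptions(precision=4,suppress=True)
P={n:vision.capture(n) for n in("side","top")}; C={};B={}
for n,p in P.items():
    hsv=cv2.cvtColor(p["color"],cv2.COLOR_BGR2HSV); m=((hsv[...,1]>170)&(hsv[...,0]<20)&(hsv[...,2]>80)).astype(np.uint8)
    u,v=map(int,uv(p,[.605,.05,.029])); k=np.zeros_like(m);k[v-16:v+17,u-18:u+19]=1;m*=k
    pts=np.argwhere(m)[:,::-1]; w=np.array([onz(p,q,.029)[:2] for q in pts])*1000
    print(n,len(pts),onz(p,pts.mean(0),.029),cv2.minAreaRect(w.astype(np.float32)))
    for d in vision.landmark_of("cassette_mid",p)[:1]: C[n]=d["xy"];print("lm",d["p"],d["xy"],onz(p,d["xy"],.0255))
    for d in vision.landmark_of("bumper_top",p)[:4]:
        X=onz(p,d["xy"],.02)
        if np.hypot(X[0]-.47,X[1]-.27)<.04: B[n]=d["xy"];print("bump",d["p"],X)
a,b=P["side"],P["top"]
for D in(C,B):
    if len(D)==2: print(tri(a,D["side"],b,D["top"]))
st([.601,.0485,.10])
E
```

```text
<stdin>:8: RuntimeWarning: Mean of empty slice.
  ret = um.true_divide(
Traceback (most recent call last):
cv2.error: OpenCV(4.12.0) /io/opencv/modules/imgproc/src/convhull.cpp:143: error: (-215:Assertion failed) total >= 0 && (depth == CV_32F || depth == CV_32S) in function 'convexHull'
```

```bash
cat > cas.py <<'E'
from h import *
np.set_printoptions(precision=4,suppress=True)
P={n:vision.capture(n) for n in("side","top")}; C={};B={}
for n,p in P.items():
    c=p["color"].astype(int); u,v=map(int,uv(p,[.605,.05,.029])); s=c[v-16:v+17,u-18:u+19]
    m=(s[...,2]-s[...,0]>0.62*s[...,2])&(s[...,2]>90); pts=np.argwhere(m)[:,::-1]+[u-18,v-16]
    print(n,len(pts),c[v,u])
    if len(pts)>20:
        w=np.array([onz(p,q,.029)[:2] for q in pts])*1000; C[n]=pts.mean(0)
        print(onz(p,pts.mean(0),.029),cv2.minAreaRect(w.astype(np.float32)))
    for d in vision.landmark_of("cassette_mid",p)[:1]: print("lm",d["p"],d["xy"],onz(p,d["xy"],.0255))
    for d in vision.landmark_of("bumper_top",p)[:4]:
        X=onz(p,d["xy"],.02)
        if np.hypot(X[0]-.47,X[1]-.27)<.04: B[n]=d["xy"];print("bump",d["p"],X)
a,b=P["side"],P["top"]
for D in(C,B):
    if len(D)==2: print("tri",tri(a,D["side"],b,D["top"]))
E
python3 - <<'E'
import cas
cas.st([.601,.0485,.10])
E
```

```text
side 0 [39 35 30]
top 159 [ 19 109 156]
[0.6052 0.0487 0.029 ] ((605.401123046875, 48.56584167480469), (39.022621154785156, 27.720125198364258), 71.14288330078125)
lm 0.57 [228.2, 161.9] [0.6057 0.0495 0.0255]
bump 0.73 [0.473  0.2723 0.02  ]
t 14.47 p [ 0.5601 -0.2653  0.1315] xang 26.33 z [-0.     0.001 -1.   ] F [-0.1 -0.3  1.1] j7 [ 0.64  0.45 -0.33  1.74  0.17  0.97 -0.87]
tool delta mm [ 175.9 -263.    31.7]
```

Request:
send_rows(commands=[[0, 0, -0.119, 0, 0, -5, 50], [0, 0, -0.119, 0, 0, -5, 50], [0, 0, -0.119, 0, 0, -5, 50], [0, 0, -0.119, 0, 0, -5, 50], [0, 0, -0.119, 0, 0, -5, 50], [0, 0, -0.119, 0, 0, -5, 50], [0, 0, -0.119, 0, 0, 0, 50]])

```text
t: 15.05
tcp_pos: [0.5606, -0.2663, 0.1629]
eef_rot: [0.001, 0.797, 0.604, 0.001]
ft_force: [0.1, -0.8, 0.2]
finger_gap: 0.585
finger_force: 0.0
```

Request:
send_rows(commands=[[0, 0, 0, 34, -13, 0, 50], [0, 0, 0, 34, -13, 0, 50], [0, 0, 0, 34, -13, 0, 50], [0, 0, 0, 34, -13, 0, 50], [0, 0, 0, 34, -13, 0, 50], [0, 0, 0, 34, -13, 0, 50], [0, 0, 0, 34, -13, 0, 50], [0, 0, 0, 34, -13, 0, 50], [0, 0, 0, 34, -13, 0, 50], [0, 0, 0, 34, -13, 0, 50], [0, 0, 0, 34, -13, 0, 50], [0, 0, 0, 34, -13, 0, 50]])

```text
t: 16.05
tcp_pos: [0.5219, 0.1708, 0.1619]
eef_rot: [0.0, 0.799, 0.602, 0.0]
ft_force: [0.9, 0.4, 0.5]
finger_gap: 0.583
finger_force: 0.0
```

```bash
python3 - <<'E'
import cas
cas.st([.605,.0485,.10])
E
```

```text
side 138 [ 30  75 116]
[0.6051 0.0454 0.029 ] ((605.5104370117188, 45.6783561706543), (42.06289291381836, 26.914093017578125), 72.45700073242188)
lm 0.65 [305.7, 182.0] [0.6004 0.0545 0.0255]
bump 0.91 [0.4623 0.2798 0.02  ]
top 159 [ 18 117 164]
[0.6049 0.0486 0.029 ] ((605.36181640625, 48.84614562988281), (39.40592956542969, 28.4830265045166), 73.69754791259766)
lm 0.58 [228.5, 161.3] [0.6073 0.0488 0.0255]
tri [0.6057 0.0488 0.0252]
t 16.35 p [0.5225 0.1674 0.1615] xang 73.89 z [-0.    -0.001 -1.   ] F [ 0.1 -1.  -0.6] j7 [ 0.21  0.35 -0.69  1.88  0.26  1.   -0.88]
tool delta mm [-91.2 112.3  61.6]
```

Request:
send_rows(commands=[[0, 0, 0, -18.2, 22.6, 10, 50], [0, 0, 0, -18.2, 22.6, 10, 50], [0, 0, 0, -18.2, 22.6, 10, 50], [0, 0, 0, -18.2, 22.6, 10, 50], [0, 0, 0, -18.2, 22.6, 10, 50], [0, 0, 0, 0, 0, 10, 50], [0, 0, 0, 0, 0, 0, 50], [0, 0, 0, 0, 0, 0, 50]])

```text
t: 17.02
tcp_pos: [0.6047, 0.0483, 0.1008]
eef_rot: [-0.001, 0.8, 0.6, -0.001]
ft_force: [-0.8, 0.1, -0.2]
finger_gap: 0.593
finger_force: 0.0
```

```bash
python3 -c "
from h import *
st([.6054,.0486,.010])"
```

```text
t 17.02 p [0.6047 0.0483 0.1008] xang 73.78 z [-0.003 -0.    -1.   ] F [-0.8  0.1 -0.2] j7 [ 0.32  0.52 -0.59  1.78  0.35  0.95 -0.7 ]
tool delta mm [ 0.6  0.8 90.8]
```

Request:
send_rows(commands=[[0, 0, 0, 0.5, 0.8, 30, 50], [0, 0, 0, 0, 0, 30, 50], [0, 0, 0, 0, 0, 15, 50], [0, 0, 0, 0, 0, 10, 50], [0, 0, 0, 0, 0, 5.5, 50], [0, 0, 0, 0, 0, 0, 50]])

```text
t: 17.52
tcp_pos: [0.6061, 0.0509, 0.0109]
eef_rot: [-0.0, 0.799, 0.602, -0.0]
ft_force: [-0.0, -0.7, 0.2]
finger_gap: 0.582
finger_force: 0.0
```

Request:
send_rows(commands=[[0, 0, 0, 0, 0, 0, 30], [0, 0, 0, 0, 0, 0, 24], [0, 0, 0, 0, 0, 0, 20], [0, 0, 0, 0, 0, 0, 20], [0, 0, 0, 0, 0, 0, 20], [0, 0, 0, 0, 0, 0, 20]], force=25)

```text
t: 18.02
tcp_pos: [0.6081, 0.0507, 0.013]
eef_rot: [0.001, 0.799, 0.602, 0.001]
ft_force: [-0.7, 0.9, 5.6]
finger_gap: 0.317
finger_force: 26.3
```

Request:
send_rows(commands=[[0, 0, 0, 0, 0, -3, 20], [0, 0, 0, 0, 0, -5, 20], [0, 0, 0, 0, 0, -10, 20], [0, 0, 0, 0, 0, -20, 20], [0, 0, 0, 0, 0, -30, 20], [0, 0, 0, 0, 0, -32, 20], [0, 0, 0, 0, 0, 0, 20], [0, 0, 0, 0, 0, 0, 20]])

```text
t: 18.68
tcp_pos: [0.6089, 0.0507, 0.1147]
eef_rot: [0.002, 0.799, 0.602, 0.003]
ft_force: [-1.5, -0.4, -0.4]
finger_gap: 0.32
finger_force: 25.6
```

```bash
python3 - <<'E'
from h import *
np.set_printoptions(precision=4,suppress=True)
o,R=st([.468,.272,.113]); print(o["finger_gap"],o["finger_force"])
p=vision.capture("side"); u,v=map(int,uv(p,o["tcp_pos"]))
q=vision.capture("top"); a=uv(q,[.468,.271,.02]).astype(int)
i1=cv2.resize(p["color"][v-60:v+60,u-60:u+60],(400,400)); i2=cv2.resize(q["color"][a[1]-40:a[1]+40,a[0]-40:a[0]+40],(400,400))
cv2.imwrite("pics/g6.png",np.hstack([i1,i2]))
for n,s in(("side",p),("top",q)):
  for d in vision.regions_of("bumper_top",s)[:4]:
    pts=np.argwhere(d["pixels"])[:,::-1]; w=np.array([onz(s,x,.02)[:2] for x in pts])*1000; r=cv2.minAreaRect(w.astype(np.float32))
    if abs(r[0][0]-468)<40 and abs(r[0][1]-270)<40: print(n,d["p"],r)
E
```

```text
t 18.68 p [0.6089 0.0507 0.1147] xang 73.96 z [ 0.006  0.    -1.   ] F [-1.5 -0.4 -0.4] j7 [ 0.33  0.51 -0.6   1.77  0.34  0.96 -0.69]
tool delta mm [ 173.7 -196.5    0.9]
0.3195314057430515 25.643792152404785
side 0.55 ((468.3678283691406, 263.41119384765625), (87.41202545166016, 97.89413452148438), 88.4391860961914)
top 0.75 ((467.7263488769531, 268.1439208984375), (77.41230773925781, 99.79710388183594), 87.554443359375)
```

View pics/g6.png

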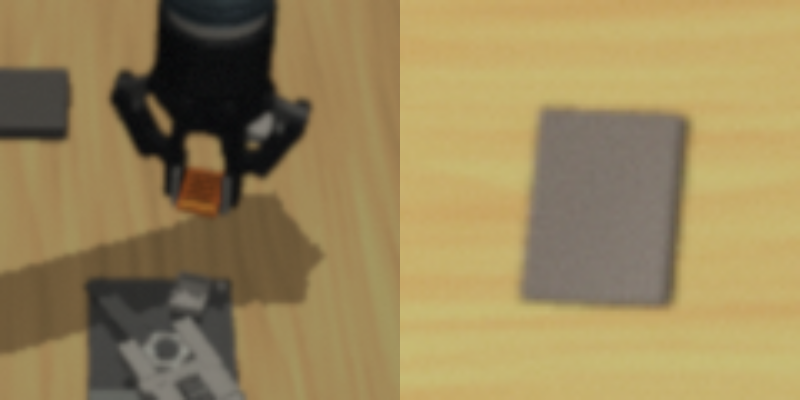

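The cassette is in the gripper at crop (200,190), and the mould below is empty. The bumper's top is clear. I carry the cassette over.

Request:
send_rows(commands=[[0, 0, 0, 21.7, -24.5, 0, 20], [0, 0, 0, 21.7, -24.5, 0, 20], [0, 0, 0, 21.7, -24.5, 0, 20], [0, 0, 0, 21.7, -24.5, 0, 20], [0, 0, 0, 21.7, -24.5, 0, 20], [0, 0, 0, 21.7, -24.5, 0, 20], [0, 0, 0, 21.7, -24.5, 0, 20], [0, 0, 0, 21.7, -24.5, 0, 20], [0, 0, 0, 0, 0, 20, 20], [0, 0, 0, 0, 0, 20, 20], [0, 0, 0, 0, 0, 20, 20], [0, 0, 0, 0, 0, 0, 20]])

```text
t: 19.88
tcp_pos: [0.462, 0.2688, 0.0465]
eef_rot: [-0.001, 0.799, 0.602, -0.005]
ft_force: [-1.0, -0.3, -0.7]
finger_gap: 0.319
finger_force: 25.6
```

Request:
send_rows(commands=[[0, 0, 0, 0, 0, 10, 20], [0, 0, 0, 0, 0, 10, 20], [0, 0, 0, 0, 0, 5, 20], [0, 0, 0, 0, 0, 4, 20], [0, 0, 0, 0, 0, 2, 20], [0, 0, 0, 0, 0, 0, 20]])

```text
t: 20.38
tcp_pos: [0.4665, 0.2714, 0.0204]
eef_rot: [0.0, 0.799, 0.601, 0.0]
ft_force: [-0.1, -0.4, -0.0]
finger_gap: 0.32
finger_force: 25.7
```

Request:
send_rows(commands=[[0, 0, 0, 0, 0, 0.7, 20], [0, 0, 0, 0, 0, 0, 20], [0, 0, 0, 0, 0, 0, 20]])

```text
t: 20.63
tcp_pos: [0.4665, 0.2714, 0.02]
eef_rot: [0.0, 0.799, 0.602, 0.0]
ft_force: [-0.5, 1.2, 0.7]
finger_gap: 0.32
finger_force: 25.8
```

Request:
send_rows(commands=[[0, 0, 0, 0, 0, 0.7, 20], [0, 0, 0, 0, 0, 0, 20]])

```text
t: 20.8
tcp_pos: [0.4665, 0.2715, 0.02]
eef_rot: [0.0, 0.799, 0.602, 0.0]
ft_force: [-1.7, -1.2, 5.2]
finger_gap: 0.32
finger_force: 28.7
```

Contact at 5 N. I open the fingers gently and retreat.

Request:
send_rows(commands=[[0, 0, 0, 0, 0, -0.7, 32], [0, 0, 0, 0, 0, 0, 36], [0, 0, 0, 0, 0, 0, 42], [0, 0, 0, 0, 0, 0, 50], [0, 0, 0, 0, 0, 0, 50], [0, 0, 0, 0, 0, -10, 50], [0, 0, 0, 0, 0, -25, 50], [0, 0, 0, 0, 0, -35, 50], [0, 0, 0, -10, -35, -20, 50], [0, 0, 0, -10, -38, 0, 50], [0, 0, 0, -10, -38, 0, 50], [0, 0, 0, 0, 0, 0, 50]])

```text
t: 21.8
tcp_pos: [0.342, 0.2719, 0.1087]
eef_rot: [0.001, 0.796, 0.605, -0.004]
ft_force: [-0.3, -1.1, -0.8]
finger_gap: 0.586
finger_force: 0.0
```

```bash
python3 - <<'E'
from h import *
np.set_printoptions(precision=4,suppress=True)
st(); I=[]
for n in("side","top"):
    p=vision.capture(n)
    for c,r in(([.468,.271,.03],35),([.58,-.06,.04],45)):
        u,v=uv(p,c).astype(int); I.append(cv2.resize(p["color"][v-r:v+r,u-r:u+r],(300,300)))
    for d in vision.landmark_of("cassette_mid",p)[:2]: print(n,"cas",d["p"],onz(p,d["xy"],.0315))
    u,v=uv(p,[.468,.271,.035]).astype(int); s=p["color"][v-25:v+25,u-25:u+25].astype(int)
    m=(s[...,2]-s[...,0]>0.62*s[...,2])&(s[...,2]>90); q=np.argwhere(m)[:,::-1]+[u-25,v-25]; print(len(q),onz(p,q.mean(0),.035), cv2.minAreaRect(np.array([onz(p,x,.035)[:2]*1000 for x in q],np.float32)))
    C=globals().setdefault("C",[]); C+= [p,q.mean(0)]
print("tri",tri(*C))
cv2.imwrite("pics/f7.png",np.vstack([np.hstack(I[:2]),np.hstack(I[2:])]))
E
```

```text
t 21.8 p [0.342  0.2719 0.1087] xang 74.45 z [-0.005 -0.006 -1.   ] F [-0.3 -1.1 -0.8] j7 [-0.02  0.24 -0.8   2.16  0.23  0.84 -1.23]
side cas 0.44 [0.4607 0.252  0.0315]
102 [0.4648 0.2652 0.035 ] ((465.1144714355469, 265.68487548828125), (41.98938751220703, 28.138607025146484), 72.22333526611328)
top cas 0.66 [ 0.6057 -0.0682  0.0315]
top cas 0.65 [0.4624 0.2704 0.0315]
181 [0.4659 0.2677 0.035 ] ((465.89306640625, 267.71844482421875), (40.66792678833008, 27.91558074951172), 71.72027587890625)
tri [0.4654 0.2683 0.0326]
```

View pics/f7.png

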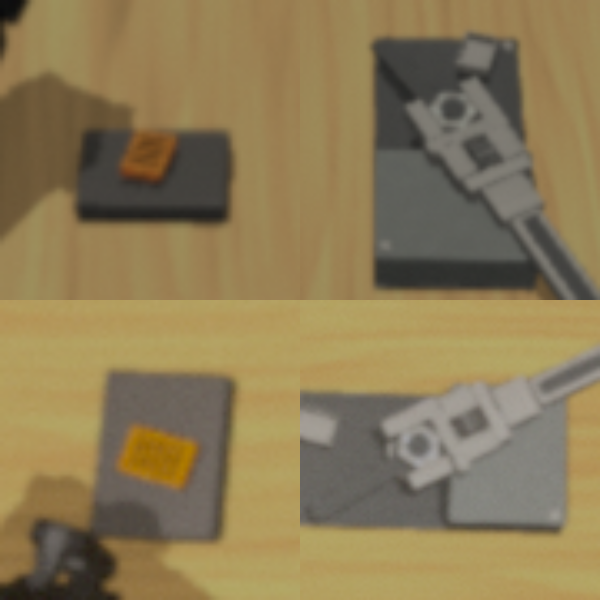

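The cassette lies level near the bumper's middle, at crops (148,157) and (158,457). The wrench is round the nut, the strap is clear, and the robot touches nothing.

```bash
python3 -c "
from workcell import job
print(job.sign_off())"
```

```text
the job is handed in; nothing more can be done
None
```

I've handed in the job. The jaws were rolled snug (judged from finger slip, not measured), the nut was turned about 46°, and the cassette was set level near the middle of the farthest bumper. The sign-off gave no verdict.

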